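# Seat a bar and snap the toggle clamp shut

## Robot

A 6-joint arm with a two-finger parallel gripper is mounted at the origin on the work surface. World frame = base frame: x ahead of the robot, y to its left, z up, the work surface at z = 0. Lengths are in m, angles in rad, forces in N, time in s.
With the tool pointing down it reaches from about 0.35 to 0.975 m from the base axis. Payload 4.9 kg.
Tool frame: the origin (TCP) lies at the very end of the fingers, on their centre line; the grasp point (between the pads) lies ctrl.grip_point_offset behind it (ctrl.grip_point_offset is the distance from the TCP to the grasp point, in m); z points along the fingers, y is the direction in which the jaws open and shut (so a half turn about z gives the same grasp; the last joint's range is limited). The gripper opens to 85 mm and grips with 20 to 120 N. Pads are 22 mm wide; open, the fingers measure 114 mm over their backs; the gripper's body (76 mm by 85 mm) begins 54 mm behind the grasp point. The pads swing forward as they close: fully open they stand 13 mm farther back than shut.
Start: joints at [-1.284, 0.053, 1.613, -0, 1.476, -0.119], TCP at [0.247, -0.574, 0.192] pointing down, gripper open.
Joint ranges: [-3.01, 3.01], [-1.01, 2.22], [0.06, 2.58], [-1.02, 4.17], [0.09, 2.62], [-3.14, 3.14]. Speed limits (rad/s): [2.57, 2.57, 3.14, 3.14, 3.14, 3.14].

## Interface

Orientations are given as a rotation vector (axis times angle).
In Python, from station import ctrl gives the robot as it stands. The module is installed in compiled form; this text tells all that it offers.
- The arm moves only by the shell command python3 -m creep 'ROWS' [FORCE]. ROWS is JSON, a list of rows, each a list of 5 numbers: the closure in counts, from 0 (fully open) to 255 (shut), then the shift along the tool's x, y, z in mm, then the turn about the tool's z in rad. A call has 1 to 12 rows; each row is the pose to reach, as a shift and turn from the pose commanded when the call began, along the tool's axes at that moment; what a row does not reach only later rows make up. A row lasts 1/12 s, in which the tool goes at most 41.7 mm and 7.16 degrees, less where a joint would pass 70% of its speed; a pose out of reach is approached as far as the arm can. A call with a gripper value outside its range is refused whole. The fingers move at their own pace and stop on an object; FORCE is the grip in N (left out, the last holds). Time passes only in rows, so rows that repeat a pose let the fingers close. It gives the time, the measured TCP pose, the force and the opening at its end, in the units of the state.
- ctrl.get_obs(): the state, without advancing time (a new reading comes with each control period).
- ctrl.get_image(name): name is "side" or "top" or "wrist"; returns the picture (400x640x3 uint8, red, green, blue); there is no depth.
- ctrl.calibration(name): a dict with "fx", "fy", "cx", "cy" (pixels), "R" (3x3) and "t" (3): a world point X has camera coordinates R X + t. Camera axes: x right, y down, z forward; pixel columns grow to the right and rows downward; lengths in m; the calibration is good to about 2 mm. A picture is of the moment at which its call begins: read the wrist's pose just before it. calibration takes no time and is no camera call; for the wrist camera it gives the pose at the moment of the call.
- ctrl.finish_job(): hands the job in, once; it reports no verdict.
Trained networks look in the newest picture that a camera, given by its name, has taken for a name from the list of things; names that differ only in an ending like _2 or _b are one class to them, and where a whole thing is asked for, a point or a joint stands for the part that bears it (a point fixed in the world has none). Each returns a list of dicts, best first, with "conf" (0 to 1); they miss things now and then, are a little off and sometimes report something else, mostly with a low value. They report only what shows in the picture. A call takes as long as a camera call. They do not tell look-alikes from the thing itself.
- ctrl.boxes_of(camera, label): "rect" ([left, top, width, height] in pixels, round what is visible of it).
- ctrl.outline_of(camera, label): "mask" (400x640 bool, what is visible of it) and "rect" ([left, top, width, height] in pixels, round what is visible of it).
The state is a dict: "t": time; "q": joint angles; "dq": joint speeds; "effort": joint torques, N m; "tool_pos": TCP position; "tool_rot": TCP orientation; "contact_force": force on the tool from outside, world axes, zero at the start; "wrist_torque": the same for the moment, N m; "opening": finger opening in m.
Only numpy, scipy, OpenCV 4.12 (cv2) and the standard library are available. Lean on these libraries where they do the work, as an engineer would, in place of code of your own. Each camera call takes 0.05 s, during which the arm holds its last target. There are 200 camera calls.

## Task

Clamp the aluminium bar for machining: with the fingertips push it along its nest, without lifting it, until its end is fully home against the end stop. Then push the upright handle of that fixture's toggle clamp over, past its dead point, until it snaps down into lock on the bar. Leave the empty fixture's clamp open and the other things on the bench where they are.

Things in the scene. Friction and masses are not known exactly. Their poses are not given: they have to be found in the camera images.
- bar: the workpiece: plain square-edged bright aluminium bar, 120 mm long (its own y), 25 mm wide (x), 20 mm high (z), 0.12 to 0.22 kg, loose. It lies flat in the nest of one of the two fixtures, not yet against the end stop (15 to 42 mm short). Origin: centre of its underside
- bar_end (a point): centre of the bar's free end face (the end away from the stop, facing the bar's -y), 10 mm above its underside; this is the face to push on, towards the bar's +y. The last 40 mm of this end and more always stand out of the nest rails
- fixture: the fixture that holds the bar, fixed: dark steel plate 15 mm thick. Origin at bench level; the plate spans x -87 to +63, y -85 to +85 mm. Nest along y at x = -55 mm: two rails 28 mm apart, tops 25 mm above the bench, y -20 to +60 mm, with a stop block at the +y end. A toggle clamp stands behind the nest. Its x axis points from nest to clamp, away from the arm's base, turned up to 0.25 rad
- fixture_stop (a point): middle of the nest at the face of the end stop (fixture x -55, y +60 mm), 15 mm above the bench (top of the plate). The stop block is 40 mm wide (x), 20 mm thick, its top 37 mm above the bench. The bar is home with its end face against it, its origin 60 mm from here
- fixture_pivot (a point): hinge axis of the clamp's handle (along the fixture's y), 65 mm above the bench, at fixture x +20, y +20 mm, between two fixed side plates (x -9 to +37, y +2 to +38 mm, up to 74 mm above the bench)
- fixture_grip (a point): point on the handle's centre line 90 mm from the pivot. The handle is a steel bar with a black rubber grip 20 mm in diameter, from 48 to 110 mm from the pivot
- fixture_lever (a joint): handle angle (rad). 0 (open): upright, leaning 0.17 rad to fixture -x (the nest); grows as the handle swings to fixture +x and down; starts at 0; 1.48: on its stop, locked, 15 degrees above level. A spring resists up to the dead point near 1.1 (at most 8 N at 90 mm from the pivot), then throws the handle on to the stop; let go before that, it springs back open
- fixture_arm: the clamp arm, geared to the handle: 64 mm long from its hinge (its origin: fixture x 0, y +20, 58 mm above the bench), 14 mm wide, pointing to fixture -x. Open it slants up over the nest at 55 degrees, its end up to 115 mm above the bench; locked it is level and its sprung rubber foot, 16 mm across, presses the bar down, 55 mm from the hinge
- spare: a second fixture of the same kind and size with nothing in its nest, fixed to the bench beside the first (left or right of it); not part of the job. Same frame as the first
- spare_lever (a joint): handle angle of the spare fixture's clamp, same meaning; open
- collar: steel shaft collar, a ring 44 mm across and 18 mm high, lying between the fixtures; loose, not part of the job
- jar: closed jar, 56 mm across and 75 mm high, beyond and between the fixtures; loose, not part of the job
- disc: grinding disc, 110 mm across and 10 mm thick, lying flat at the left; loose, not part of the job
- wrench: open-ended wrench lying at the left; loose, not part of the job
- hammer: hammer lying at the right; loose, not part of the job
- offcut: dark steel offcut, 50 x 30 x 30 mm, at the near right; loose, not part of the job
- cup: steel cup, 72 mm across and 80 mm high, at the far right; loose, not part of the job
Mind the look-alikes: they are no part of the job. There is more than one size of the bar; the one meant has the size given above. What is shaped like the fixture but white is not meant.

How it is judged:
On the way, in this order (a step that is already met when the one before it is completed fails the run):
1. the bar is home against the end stop, flat in the nest, the clamp still open (y of bar in the frame of fixture above -0.003 m and z of bar in the frame of fixture below 0.018 m and angle between the y axis of bar and the y axis of fixture, either way round below 0.06 rad and angle between bar's own z axis and vertical below 0.05 rad and value of joint fixture_lever below 0.6 rad), for 0.2 s.
2. the clamp's handle is past the dead point and on its stop (value of joint fixture_lever above 1.42 rad), for 0.2 s.
At the end, for the whole second after the job is handed in: the bar lies flat and still in the nest within 3 mm of the end stop, the clamp's handle is locked on its stop (above 1.42 rad) with its foot pressing on the bar by more than 1 N, and the spare clamp is open (below 0.5 rad) (y of bar in the frame of fixture above -0.003 m and z of bar in the frame of fixture below 0.018 m and angle between the y axis of bar and the y axis of fixture, either way round below 0.06 rad and angle between bar's own z axis and vertical below 0.05 rad and value of joint fixture_lever above 1.42 rad and value of joint spare_lever below 0.5 rad and contact force between fixture_arm and bar above 1 N and linear speed of bar below 0.02 m/s); the robot touches nothing.
It fails at once if the bar is lifted off the plate or tipped (z of bar in the frame of fixture above 0.025 m or angle between bar's own z axis and vertical above 0.3 rad).
It fails at once if the spare fixture's clamp is operated (handle past 0.5 rad) (value of joint spare_lever above 0.5 rad).
It fails at once if another thing on the bench is moved by more than 20 mm (distance of any of collar, jar, disc, wrench, hammer, offcut, cup from where it was at the start of the episode above 0.02 m).
It also fails if it takes over 42 s, if anything falls off the work surface, if the arm or the gripper's body presses on something with over 40 N, if the wrist force passes 120 N, or if a joint passes its speed limit or range.

## Working session

There is one attempt and no reset: what is moved stays moved. The work goes in short steps, Python scripts to look and compute and a shell command to move; the robot and the scene stay as the last step left them, time stands still between calls to the robot, and variables do not carry over. Pictures are saved under pics/ and viewed, about 8 in all and at most 12, crops included, and the job is handed in when it is done.

```bash
mkdir -p pics
python3 - <<'E'
from station import ctrl
import cv2,numpy as np
for n in("top","side"):
    im=ctrl.get_image(n); cv2.imwrite(f"pics/{n}0.png",im[:,:,::-1])
    c=ctrl.calibration(n); print(n,c)
    for l in("bar","fixture","spare"):
        for b in ctrl.boxes_of(n,l)[:4]: print(l,b)
o=ctrl.get_obs();print(o['t'],o['tool_pos'],o['tool_rot'],ctrl.grip_point_offset)
E
```

```text
top {'fx': 427.8774171319584, 'fy': 427.8774171319584, 'cx': 314.4564616573418, 'cy': 199.7870714634179, 'R': array([[ 0.05536687, -0.99846204,  0.00283941],
       [-0.97642819, -0.05473879, -0.20878613],
       [ 0.20862045,  0.00878736, -0.9779572 ]]), 't': array([0.03821162, 0.56399128, 1.37130287])}
bar {'rect': [285.6, 248.2, 16.3, 46.9], 'conf': 0.92}
bar {'rect': [280.9, 217.8, 32.6, 12.9], 'conf': 0.75}
bar {'rect': [215.3, 226.9, 36.2, 34.2], 'conf': 0.48}
fixture {'rect': [266.8, 191.7, 49.7, 45.3], 'conf': 0.94}
fixture {'rect': [130.1, 167.1, 58.5, 52.9], 'conf': 0.87}
spare {'rect': [348.3, 190.8, 56.2, 46.4], 'conf': 0.67}
spare {'rect': [217.0, 228.3, 31.8, 30.6], 'conf': 0.16}
side {'fx': 489.00344742846664, 'fy': 489.00344742846664, 'cx': 314.4475365512207, 'cy': 204.19763528573168, 'R': array([[-0.9798142 , -0.19960611, -0.01102411],
       [-0.14003883,  0.72467767, -0.67470838],
       [ 0.14266484, -0.65954505, -0.73800208]]), 't': array([0.55961072, 0.09122687, 1.50234806])}
bar {'rect': [361.4, 241.4, 51.0, 16.5], 'conf': 0.82}
bar {'rect': [331.4, 221.7, 11.3, 35.5], 'conf': 0.65}
fixture {'rect': [292.8, 210.4, 56.1, 65.1], 'conf': 0.94}
fixture {'rect': [231.6, 351.3, 73.9, 48.7], 'conf': 0.78}
fixture {'rect': [308.9, 141.8, 45.0, 55.8], 'conf': 0.33}
spare {'rect': [308.4, 144.2, 50.5, 57.5], 'conf': 0.68}
spare {'rect': [328.9, 290.4, 38.8, 38.6], 'conf': 0.62}
0.4 [ 0.24668049 -0.57410783  0.19130144] [-3.07679237e+00 -6.32952955e-01 -2.30472204e-06] 0.0187
```

Run:
```python
import cv2,numpy as np
a=cv2.imread("pics/top0.png")[140:310,110:440]; b=cv2.imread("pics/side0.png")[120:400,180:460]
cv2.imwrite("pics/c1.png",cv2.resize(a,None,fx=2.4,fy=2.4,interpolation=cv2.INTER_CUBIC))
cv2.imwrite("pics/c2.png",cv2.resize(b,None,fx=2.1,fy=2.1,interpolation=cv2.INTER_CUBIC))
```

```text
(no output)
```

View pics/c1.png

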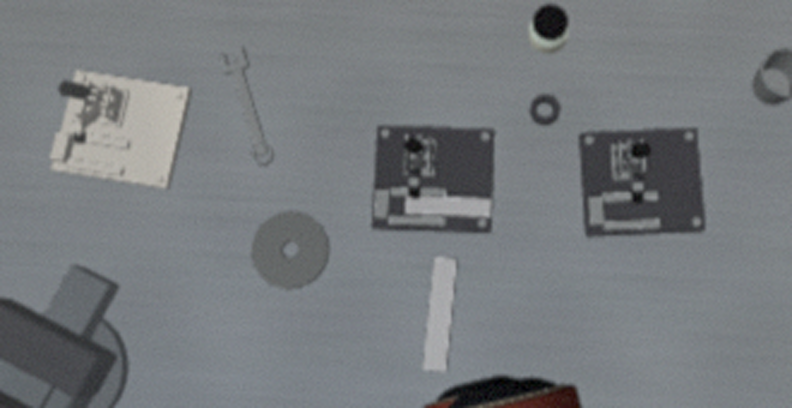

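View pics/c2.png

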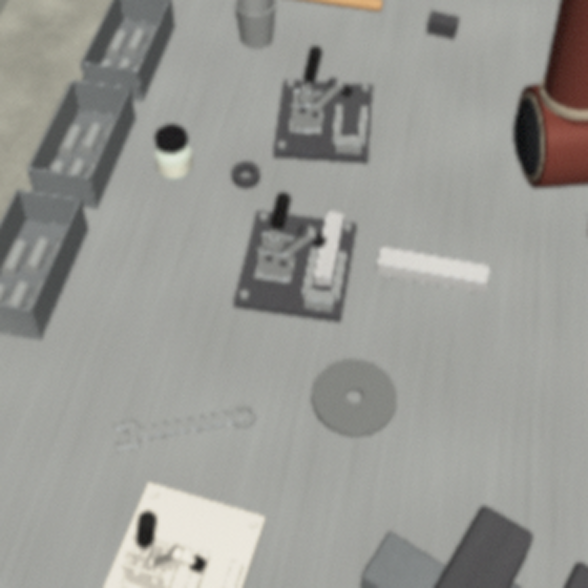

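The first crop shows the bar in the left dark fixture (plate corners about (378,127), (494,128), (492,231), (373,229)). The stop is at the left (world +y) and the bar's free end is near (490,207). The spare is the right-hand dark fixture, the look-alike fixture is white, and a longer loose bar lies in front. The side crop agrees, with plate corners (257,212), (356,222), (341,320), (235,304).

```bash
cat > h.py <<'E'
import numpy as np,cv2
from scipy.optimize import least_squares
from scipy.spatial.transform import Rotation as Ro
def proj(c,X):
    p=np.asarray(X)@c["R"].T+c["t"]; return np.c_[c["fx"]*p[:,0]/p[:,2]+c["cx"],c["fy"]*p[:,1]/p[:,2]+c["cy"]]
def ray(c,uv,z):
    d=c["R"].T@np.array([(uv[0]-c["cx"])/c["fx"],(uv[1]-c["cy"])/c["fy"],1]); o=-c["R"].T@c["t"]
    return o+d*(z-o[2])/d[2]
def fw(p,L):
    L=np.asarray(L,float); s,k=np.sin(p[2]),np.cos(p[2])
    return np.c_[p[0]+k*L[:,0]-s*L[:,1],p[1]+s*L[:,0]+k*L[:,1],L[:,2]]
def totool(o,X):  # world point -> shift from the TCP along tool axes, mm
    return Ro.from_rotvec(o["tool_rot"]).inv().apply(np.asarray(X)-o["tool_pos"])*1000
E
python3 - <<'E'
from station import ctrl
from h import *
L=np.array([[63,85,15],[63,-85,15],[-87,-85,15],[-87,85,15]])/1000
t=np.array([[378,127],[494,128],[492,229],[373,228]])/2.4+[110,140]
s=np.array([[235,304],[257,212],[356,222],[341,320]])/2.1+[180,120]
ct,cs=ctrl.calibration("top"),ctrl.calibration("side")
f=lambda p:np.r_[(proj(ct,fw(p,L))-t).ravel(),(proj(cs,fw(p,L))-s).ravel()]
r=least_squares(f,[.7,0,0]);print(r.x,r.fun.round(1))
print("bar end top",[ray(ct,np.array(u)/2.4+[110,140],.035) for u in[(490,198),(490,217),(406,196),(406,213)]])
print(Ro.from_rotvec(ctrl.get_obs()["tool_rot"]).as_matrix().round(3))
cw=ctrl.calibration("wrist");print(cw, ctrl.get_obs()["tool_pos"])
E
```

```text
[0.52920925 0.15225474 0.03759765] [-1.7 -1.  -0.9 -0.6 -0.8  0.5 -1.4 -0.  -0.  -1.1 -0.  -1.3  0.5 -0.5
  0.9 -2.1]
bar end top [array([0.4881423, 0.066415 , 0.035    ]), array([0.46135961, 0.06492605, 0.035     ]), array([0.48439948, 0.18415919, 0.035     ]), array([0.46043502, 0.18241607, 0.035     ])]
[[ 0.919  0.395 -0.   ]
 [ 0.395 -0.919  0.   ]
 [ 0.    -0.    -1.   ]]
{'fx': 339.27464879456744, 'fy': 339.27464879456744, 'cx': 316.12034804234935, 'cy': 197.68715756101105, 'R': array([[ 3.94034635e-01, -9.19095478e-01, -4.55833668e-04],
       [-8.82580362e-01, -3.78518188e-01,  2.78883285e-01],
       [-2.56492907e-01, -1.09487363e-01, -9.60324896e-01]]), 't': array([-0.62439891, -0.0352659 ,  0.37916853])} [ 0.24668049 -0.57410783  0.19130144]
```

```bash
python3 -m creep '[[255,444,-456,-10,0.369],[255,444,-456,-10,0.369],[255,444,-456,-10,0.369],[255,444,-456,-10,0.369],[255,444,-456,-10,0.369],[255,444,-456,-10,0.369],[255,444,-456,-10,0.369],[255,444,-456,-10,0.369],[255,444,-456,-10,0.369],[255,444,-456,-10,0.369],[255,444,-456,-10,0.369],[255,444,-456,-10,0.369]]' 60
python3 - <<'E'
from station import ctrl
from h import *
o=ctrl.get_obs();print(totool(o,[.475,.02,.2]),Ro.from_rotvec(o["tool_rot"]).as_matrix().round(3)[:,0])
E
```

```text
t: 1.4
tool_pos: [0.4261, -0.1055, 0.1999]
tool_rot: [3.14, 0.057, 0.002]
contact_force: [1.7, -0.9, -0.1]
opening: -0.0001
[  53.43249231 -123.64529043   -0.15951216] [0.999 0.036 0.001]
```

```bash
python3 -m creep '[[255,53,-124,0,0],[255,53,-124,0,0],[255,53,-124,0,0],[255,53,-124,0,0],[255,53,-124,0,0],[255,53,-124,0,0]]'
python3 - <<'E'
from station import ctrl
from h import *
o=ctrl.get_obs();c=ctrl.calibration("wrist");im=ctrl.get_image("wrist");cv2.imwrite("pics/w1.png",im[:,:,::-1])
np.savez("w1.npz",**c);print(o["tool_pos"],o["t"])
for l in("bar","fixture"):
    for b in ctrl.boxes_of("wrist",l)[:3]:print(l,b)
E
```

```text
t: 1.9
tool_pos: [0.474, 0.0185, 0.1993]
tool_rot: [3.14, 0.06, -0.001]
contact_force: [-1.6, 0.2, -0.2]
opening: 0.0001
[0.47402792 0.01851827 0.19927999] 1.9
bar {'rect': [206.0, 218.6, 30.7, 124.4], 'conf': 0.85}
bar {'rect': [150.3, 147.6, 121.5, 29.6], 'conf': 0.82}
```

View pics/w1.png

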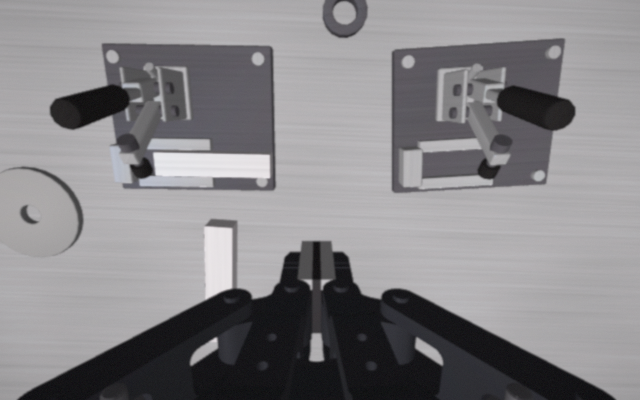

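The wrist picture shows the bar's top face at about (154,152), (270,155), (270,178), (155,175), with its free end at the right. The plate corners are (102,44), (271,46), (274,188), (123,187). The spare fixture is at the right with its clamp open.

Run:
```python
from station import ctrl
from h import *
c=dict(np.load("w1.npz"))
L=np.array([[63,85,15],[63,-85,15],[-87,-85,15],[-87,85,15]])/1000
w=np.array([[102,44],[271,46],[274,188],[123,187.]])
r=least_squares(lambda p:(proj(c,fw(p,L))-w).ravel(),[.53,.15,.04]);p=r.x;print(p,r.fun.round(1))
for u in[(154,152),(270,155),(270,178),(155,175)]:
    X=ray(c,u,.035);k,s=np.cos(p[2]),np.sin(p[2]);d=X-[p[0],p[1],0]
    print(X.round(4),"fix",(k*d[0]+s*d[1]).round(4),(-s*d[0]+k*d[1]).round(4))
o=ctrl.get_obs()
for q in[(-55,-120,23),(-55,-75,23),(-35,20,230),(-35,20,147)]:
    X=fw(p,[np.array(q)/1000])[0];print(q,X.round(4),totool(o,X).round(1))
```

```text
[0.53028962 0.1511372  0.02529257] [-1.5 -1.6  0.8 -1.3  1.   2.4 -0.3  1.6]
[0.4869 0.1856 0.035 ] fix -0.0425 0.0356
[0.4883 0.067  0.035 ] fix -0.0441 -0.0831
[0.4641 0.067  0.035 ] fix -0.0683 -0.0825
[0.4628 0.1869 0.035 ] fix -0.0665 0.0375
(-55, -120, 23) [0.4783 0.0298 0.023 ] [  4.9 -12.6 176.3]
(-55, -75, 23) [0.4772 0.0748 0.023 ] [  5.3 -57.6 176.3]
(-35, 20, 230) [0.4948 0.1702 0.23  ] [  26.2 -152.3  -30.7]
(-35, 20, 147) [0.4948 0.1702 0.147 ] [  26.2 -152.4   52.3]
```

```bash
python3 -m creep '[[255,2,0,40,0],[255,2,0,80,0],[255,2,0,120,0],[255,2,0,150,0],[255,2,0,170,0],[255,2,0,176,0],[255,2,0,176,0],[255,2,-12,176,0],[255,2,-16,176,0],[255,2,-20,176,0],[255,2,-20,176,0]]'
```

```text
t: 2.97
tool_pos: [0.4767, 0.0386, 0.0251]
tool_rot: [3.141, 0.059, 0.005]
contact_force: [-0.2, -0.3, -0.4]
opening: -0.0
```

```bash
python3 -m creep '[[255,0,-4,2,0],[255,0,-8,2,0],[255,0,-12,2,0],[255,0,-15,2,0],[255,0,-18,2,0],[255,0,-21,2,0],[255,0,-24,2,0],[255,0,-26,2,0],[255,0,-28,2,0],[255,0,-30,2,0]]'
```

```text
t: 3.8
tool_pos: [0.4743, 0.0686, 0.0214]
tool_rot: [3.141, 0.058, 0.0]
contact_force: [-0.4, -0.5, 0.0]
opening: -0.0
```

```bash
python3 -m creep '[[255,0,-2,0,0],[255,0,-4,0,0],[255,0,-6,0,0],[255,0,-7,0,0],[255,0,-8,0,0]]'
python3 - <<'E'
from station import ctrl
from h import *
o=ctrl.get_obs();c=ctrl.calibration("wrist");im=ctrl.get_image("wrist");cv2.imwrite("pics/w2.png",im[:,:,::-1])
np.savez("w2.npz",**c);print(o["tool_pos"],o["t"],o["contact_force"])
E
```

```text
t: 4.22
tool_pos: [0.474, 0.0766, 0.0214]
tool_rot: [3.141, 0.058, -0.0]
contact_force: [0.0, 0.5, 0.2]
opening: 0.0003
[0.4740218  0.07658027 0.02137592] 4.2167 [0.03017753 0.50953643 0.24720557]
```

View pics/w2.png

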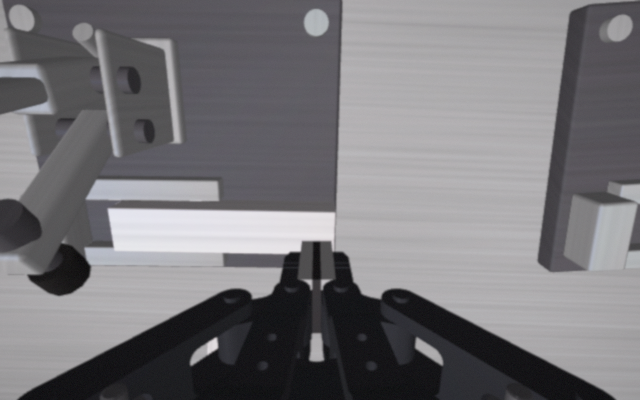

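Run:
```python
from h import *
from station import ctrl
c=dict(np.load("w2.npz"));o=ctrl.get_obs()
print("TCP px",proj(c,[o["tool_pos"]]), "C",-c["R"].T@c["t"], c["R"].round(3))
R=Ro.from_rotvec(o["tool_rot"])
for u in[(109,208),(335,212),(335,240),(112,250)]:print(u,ray(c,u,.035).round(4))
for u in[(338,180),(318,22)]:print(u,ray(c,u,.015).round(4))
im=cv2.imread("pics/w2.png")[180:330,230:430];cv2.imwrite("pics/w2c.png",cv2.resize(im,None,fx=4,fy=4,interpolation=cv2.INTER_CUBIC))
```

```text
TCP px [[316.87156152 228.20915617]] C [0.54521304 0.07958538 0.2037083 ] [[ 0.036 -0.999 -0.001]
 [-0.96  -0.035  0.279]
 [-0.279 -0.01  -0.96 ]]
(109, 208) [0.4867 0.1859 0.035 ]
(335, 212) [0.4888 0.0677 0.035 ]
(335, 240) [0.4729 0.0669 0.035 ]
(112, 250) [0.4627 0.1875 0.035 ]
(338, 180) [0.5014 0.0656 0.015 ]
(318, 22) [0.5825 0.0801 0.015 ]
```

View pics/w2c.png

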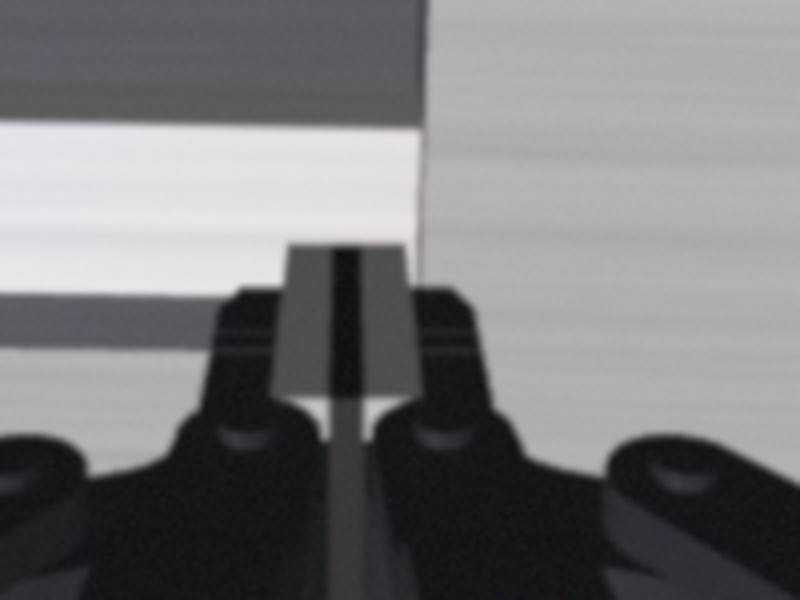

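The wrist crop shows the bar unmoved, with its free end at u≈335. The fingertips (u 301–333, ending at v≈241) appear over the bar's top with no force reading. That contradicts the TCP height, so I'll check the side camera.

Run:
```python
from h import *
from station import ctrl
c=ctrl.calibration("side");im=ctrl.get_image("side")[:,:,::-1].copy();o=ctrl.get_obs()
u=proj(c,[o["tool_pos"]])[0];print(u,o["q"].round(4),o["tool_rot"])
x,y=u.astype(int)
cv2.imwrite("pics/s2.png",cv2.resize(im[y-75:y+75,x-100:x+100],None,fx=4,fy=4,interpolation=cv2.INTER_CUBIC))
```

```text
[340.34211436 225.63347151] [ 0.005  -0.1254  2.0862  0.      1.1808  1.5389] [-3.14103394e+00 -5.80057544e-02 -3.00106770e-05]
```

View pics/s2.png

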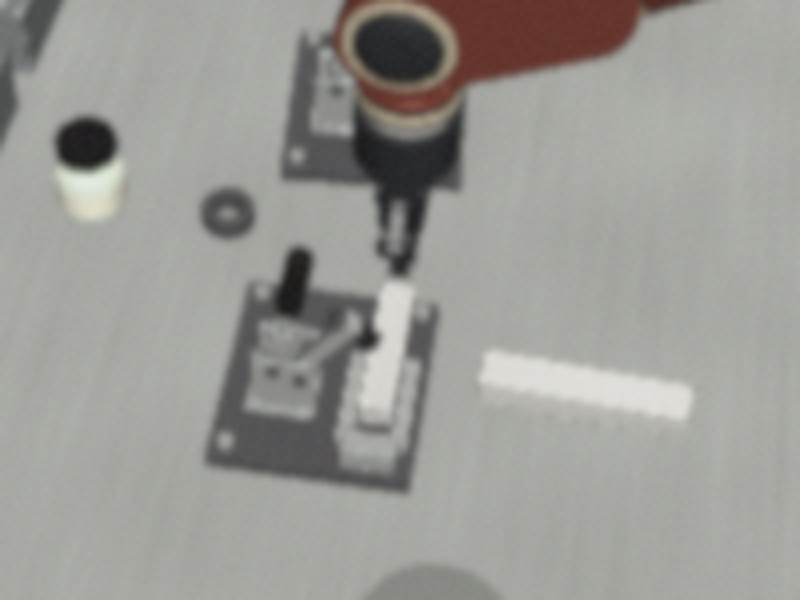

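```bash
python3 -m creep '[[255,0,10,-5,0],[255,0,25,-5,0],[255,0,40,0,0],[255,0,50,0,0],[255,0,50,0,0],[255,0,50,0,0]]'
python3 - <<'E'
from h import *
from station import ctrl
o=ctrl.get_obs();out=[]
for n in("side","top"):
    c=ctrl.calibration(n);im=ctrl.get_image(n)[:,:,::-1].copy()
    R=Ro.from_rotvec(o["tool_rot"])
    for d in(0,20,40,60): print(n,d,proj(c,[o["tool_pos"]-R.apply([0,0,d/1000])]).round(1))
    x,y=proj(c,[o["tool_pos"]])[0].astype(int);print(x,y)
    k=cv2.resize(im[y-40:y+20,x-30:x+30],None,fx=6,fy=6,interpolation=cv2.INTER_CUBIC);cv2.circle(k,(180,240),2,(0,0,255),-1);out.append(k)
cv2.imwrite("pics/s3.png",np.hstack(out))
E
```

```text
t: 4.82
tool_pos: [0.476, 0.0259, 0.0216]
tool_rot: [-3.141, -0.055, -0.0]
contact_force: [0.1, 0.1, 0.7]
opening: -0.0003
side 0 [[342.4 213.4]]
side 20 [[342.6 209.1]]
side 40 [[342.8 204.8]]
side 60 [[343.  200.4]]
342 213
top 0 [[325.9 227.3]]
top 20 [[326.1 226.5]]
top 40 [[326.2 225.6]]
top 60 [[326.4 224.6]]
325 227
```

View pics/s3.png

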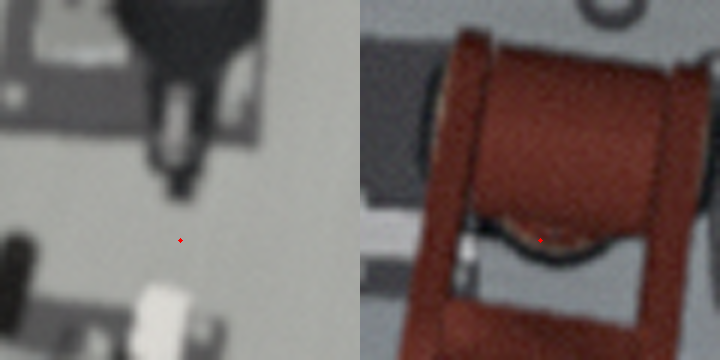

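The side view shows the actual fingertip about 6.7 px above the projected TCP. So the fingers end about 30–35 mm short of the reported TCP, which agrees with the wrist view. That means they passed above the bar, so I'll go lower, carefully.

```bash
python3 -m creep '[[255,0,0,8,0],[255,0,0,16,0],[255,0,0,22,0],[255,0,0,26,0],[255,0,0,29,0],[255,0,0,31,0],[255,0,0,31,0]]'
```

```text
t: 5.5
tool_pos: [0.4754, 0.0266, -0.0103]
tool_rot: [-3.141, -0.058, 0.002]
contact_force: [0.8, 0.3, 0.1]
opening: 0.0003
```

The TCP is 10 mm below bench level with no contact, which confirms the fingers are short. Now pushing.

```bash
python3 -m creep '[[255,0,-8,0,0],[255,0,-16,0,0],[255,0,-23,0,0],[255,0,-28,0,0],[255,0,-31,0,0],[255,0,-34,0,0],[255,0,-37,0,0],[255,0,-40,0,0],[255,0,-43,0,0],[255,0,-45,0,0],[255,0,-47,0,0]]'
python3 - <<'E'
from station import ctrl
from h import *
o=ctrl.get_obs();c=ctrl.calibration("wrist");im=ctrl.get_image("wrist");cv2.imwrite("pics/w4.png",im[:,:,::-1]);np.savez("w4.npz",**c)
print([b for b in ctrl.boxes_of("wrist","bar")[:2]],o["contact_force"])
E
```

```text
t: 6.42
tool_pos: [0.4743, 0.0735, -0.0095]
tool_rot: [3.141, 0.058, 0.0]
contact_force: [0.4, -1.5, 1.5]
opening: 0.0003
[{'rect': [29.4, 221.4, 275.9, 63.8], 'conf': 0.86}, {'rect': [189.4, 339.0, 30.1, 24.9], 'conf': 0.62}] [ 0.44221452 -1.5454754   1.505643  ]
```

```bash
python3 -m creep '[[255,0,-2,0,0],[255,0,-4,0,0],[255,0,-5,0,0],[255,0,-6,0,0],[255,0,-7,0,0]]';python3 -m creep '[[255,0,-1,0,0],[255,0,-2,0,0]]';python3 -m creep '[[255,0,-1,0,0],[255,0,-1,0,0]]'
```

```text
t: 6.93
tool_pos: [0.4739, 0.0805, -0.0096]
tool_rot: [3.141, 0.058, 0.0]
contact_force: [-0.7, -1.2, 1.3]
opening: -0.0001
t: 7.1
tool_pos: [0.4739, 0.0825, -0.0096]
tool_rot: [3.141, 0.058, 0.0]
contact_force: [0.9, -2.3, 1.0]
opening: 0.0002
t: 7.27
tool_pos: [0.4738, 0.0835, -0.0096]
tool_rot: [3.141, 0.058, 0.0]
contact_force: [-0.7, -1.3, 1.9]
opening: 0.0
```

```bash
python3 -m creep '[[255,0,-1,0,0],[255,0,-1,0,0]]';python3 -m creep '[[255,0,-1,0,0],[255,0,-1,0,0]]'
python3 - <<'E'
from station import ctrl
from h import *
o=ctrl.get_obs();c=ctrl.calibration("wrist");im=ctrl.get_image("wrist");cv2.imwrite("pics/w5.png",im[:,:,::-1]);np.savez("w5.npz",**c)
print(o["contact_force"]);cv2.imwrite("pics/w5.png",im[:,:,::-1])
E
```

```text
t: 7.43
tool_pos: [0.4738, 0.0835, -0.0096]
tool_rot: [3.139, 0.059, -0.0]
contact_force: [0.1, -5.6, 1.3]
opening: 0.0007
t: 7.6
tool_pos: [0.4738, 0.0836, -0.0096]
tool_rot: [3.137, 0.059, -0.0]
contact_force: [-0.1, -8.8, 1.0]
opening: -0.0003
[-0.08957693 -8.80350903  1.0018498 ]
```

View pics/w5.png

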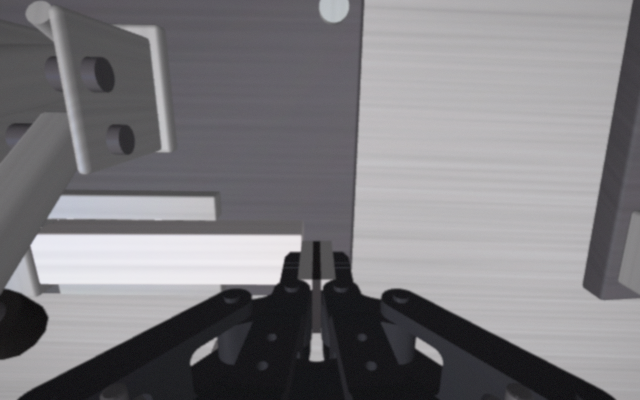

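The bar is home: the position stalled at y=0.0835 while the force rose to 8.8 N, and the picture shows the bar's left end against the stop block (u≈33). Next I'll back off, rise and go to the nest side of the handle.

```bash
python3 -m creep '[[255,0,0,0,0],[255,0,8,0,0],[255,0,20,0,0],[255,0,20,-20,0],[255,0,20,-60,0],[255,0,20,-100,0],[255,0,20,-140,0],[255,0,20,-180,0],[255,0,20,-210,0],[255,0,20,-210,0]]'
python3 - <<'E'
from station import ctrl
from h import *
o=ctrl.get_obs();c=ctrl.calibration("wrist");im=ctrl.get_image("wrist");cv2.imwrite("pics/w6.png",im[:,:,::-1])
p=(.5297,.1514,.03)
for q in[(-38,20,200),(-38,20,113)]:
    X=fw(p,[np.array(q)/1000])[0];print(q,X.round(4),totool(o,X).round(1))
print(o["tool_pos"]);print(ctrl.boxes_of("wrist","bar")[:2], c)
for f in ((-55,60,35),(-55,-60,35),(-87,-85,15),(63,-85,15)): print(f,proj(c,fw(p,[np.array(f)/1000])))
E
```

```text
t: 8.48
tool_pos: [0.4784, 0.0659, 0.2088]
tool_rot: [-3.14, -0.058, -0.021]
contact_force: [0.7, 0.4, 1.2]
opening: 0.0002
(-38, 20, 200) [0.4911 0.1703 0.2   ] [  16.4 -103.8    9.1]
(-38, 20, 113) [0.4911 0.1703 0.113 ] [  15.3 -103.7   96.1]
[0.4784236  0.06589529 0.20882737]
[{'rect': [180.8, 156.8, 114.5, 26.0], 'conf': 0.7}, {'rect': [245.4, 222.1, 31.8, 77.1], 'conf': 0.69}] {'fx': 339.27464879456744, 'fy': 339.27464879456744, 'cx': 316.12034804234935, 'cy': 197.68715756101105, 'R': array([[ 0.03640161, -0.99933615, -0.00147991],
       [-0.96335436, -0.03548468,  0.26587444],
       [-0.26575045, -0.00825258, -0.96400653]]), 't': array([0.04928652, 0.42525889, 0.52400829])}
(-55, 60, 35) [[182.28876793 171.06573815]]
(-55, -60, 35) [[294.4893518  171.80554588]]
(-87, -85, 15) [[317.58559677 195.96006274]]
(63, -85, 15) [[318.6820248   55.91820149]]
```

View pics/w6.png

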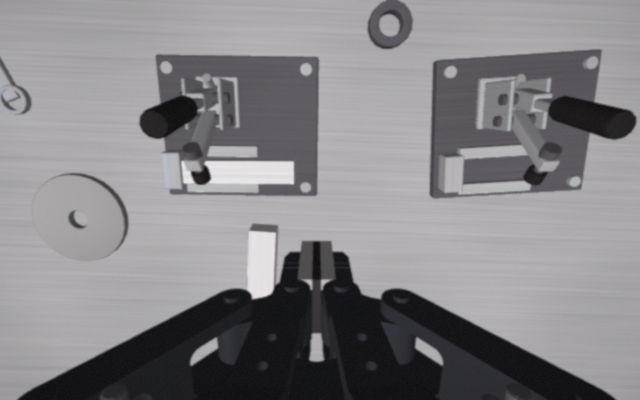

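The picture shows the bar spanning u 181–295, matching the predicted home position, with both clamps still open. Now going to the handle's nest side.

```bash
python3 -m creep '[[255,6,-35,0,0],[255,12,-70,0,0],[255,16,-100,0,0],[255,16,-104,0,0],[255,16,-104,30,0],[255,16,-104,60,0],[255,16,-104,85,0],[255,16,-104,96,0],[255,16,-104,96,0],[255,16,-104,96,0]]'
python3 - <<'E'
from station import ctrl
from h import *
o=ctrl.get_obs();p=(.5297,.1514,.03)
# finger tip path in fixture x,z: handle angle a from vertical, contact r=85, real tip 32 mm above TCP, half depth 9
for th in np.arange(0,1.5,.1):
    a=th-.17;r=80;P=np.array([20+r*np.sin(a)-10*np.cos(a)-9,20,65+r*np.cos(a)+10*np.sin(a)-32])
    print(th.round(2),totool(o,fw(p,[P/1000])[0]).round(0))
E
```

```text
t: 9.42
tool_pos: [0.4858, 0.1697, 0.1033]
tool_rot: [3.141, 0.057, -0.004]
contact_force: [-0.2, -0.4, 0.3]
opening: 0.0003
0.0 [31. -0. -7.]
0.1 [39. -0. -9.]
0.2 [ 47.  -0. -10.]
0.3 [ 55.  -0. -10.]
0.4 [ 63.  -0. -10.]
0.5 [71.  0. -9.]
0.6 [79.  0. -7.]
0.7 [86.  0. -4.]
0.8 [93.  0. -0.]
0.9 [100.   0.   4.]
1.0 [107.   0.   9.]
1.1 [113.   0.  14.]
1.2 [118.   0.  20.]
1.3 [123.   0.  27.]
1.4 [127.   0.  34.]
```

```bash
python3 -m creep '[[255,12,0,-6,0],[255,22,0,-8,0],[255,31,0,-8,0],[255,39,0,-9,0],[255,47,0,-10,0],[255,55,0,-10,0],[255,55,0,-10,0]]'
```

```text
t: 10.0
tool_pos: [0.543, 0.172, 0.1149]
tool_rot: [-3.141, -0.057, -0.001]
contact_force: [-2.8, -0.1, 3.0]
opening: 0.0
```

```bash
python3 -m creep '[[255,8,0,0,0],[255,16,0,1,0],[255,24,0,3,0],[255,31,0,6,0],[255,38,0,10,0],[255,45,0,14,0],[255,52,0,19,0],[255,58,0,24,0],[255,64,0,30,0],[255,69,0,37,0],[255,73,0,44,0],[255,73,0,44,0]]'
python3 - <<'E'
from station import ctrl
from h import *
o=ctrl.get_obs();out=[]
for n in("wrist","side"):
    im=ctrl.get_image(n)[:,:,::-1];
    k=im if n=="wrist" else cv2.resize(im[190:310,250:410],None,fx=3.3,fy=3.33)
    out.append(cv2.resize(k,(400,300)) )
cv2.imwrite("pics/w7.png",np.hstack(out))
E
```

```text
t: 11.0
tool_pos: [0.6135, 0.1746, 0.0673]
tool_rot: [3.141, 0.058, -0.006]
contact_force: [-1.1, 0.2, -0.2]
opening: 0.0001
```

View pics/w7.png

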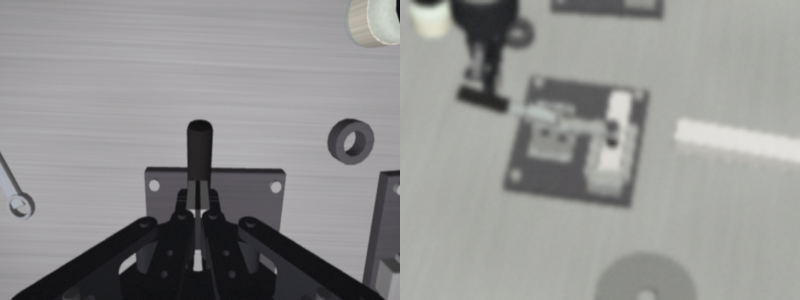

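The picture shows the handle lying down over the plate's far edge and the clamp arm level, with its foot on the bar. I'll rise straight up and verify.

```bash
python3 -m creep '[[255,-3,0,-15,0],[255,-8,0,-45,0],[255,-20,0,-80,0],[255,-40,0,-120,0],[255,-70,0,-140,0],[255,-105,0,-150,0],[255,-135,40,-150,0],[255,-140,75,-150,0],[255,-140,110,-150,0],[255,-140,110,-150,0],[255,-140,110,-150,0]]'
python3 - <<'E'
from station import ctrl
from h import *
o=ctrl.get_obs();c=ctrl.calibration("wrist");im=ctrl.get_image("wrist")[:,:,::-1].copy();p=(.5297,.1514,.03)
def hp(th,r): a=th-.17; return fw(p,[[.02+r*np.sin(a),.02,.065+r*np.cos(a)]])
for th,col in((1.48,(0,0,255)),(1.38,(0,255,0))):
    cs=ctrl.calibration("side")
    print(th,"wrist tip",proj(c,hp(th,.11)).round(1),"side tip",proj(cs,hp(th,.11)).round(1))
print("bar ends",proj(c,fw(p,[[-.055,.06,.035],[-.055,-.06,.035]])).round(1),ctrl.boxes_of("wrist","bar")[:2])
S=ctrl.get_image("side")[:,:,::-1].copy()
for th,col in((1.48,(0,0,255)),(1.3,(0,255,0))):
    cv2.circle(S,tuple(proj(cs,hp(th,.11))[0].astype(int)),0,col,-1)
    cv2.circle(im,tuple(proj(c,hp(th,.11))[0].astype(int)),1,col,-1)
a=cv2.resize(im[20:220,100:400],(450,300));b=cv2.resize(S[200:290,260:365],(350,300))
cv2.imwrite("pics/w8.png",np.hstack([a,b]));print(o["tool_pos"],o["t"],o["contact_force"])
E
```

```text
t: 12.02
tool_pos: [0.4787, 0.0585, 0.2223]
tool_rot: [-3.141, -0.053, -0.005]
contact_force: [-0.6, 0.6, 0.1]
opening: -0.0003
1.48 wrist tip [[177.2 -43.7]] side tip [[273.4 226.2]]
1.38 wrist tip [[172.3 -44.2]] side tip [[274.3 224. ]]
bar ends [[179.9 167.4]
 [288.4 167.8]] [{'rect': [177.3, 157.0, 111.7, 20.2], 'conf': 0.65}, {'rect': [243.6, 216.8, 29.8, 80.2], 'conf': 0.57}]
[0.47865114 0.05845087 0.22225173] 12.0167 [-0.643039    0.64619697  0.11386507]
```

View pics/w8.png

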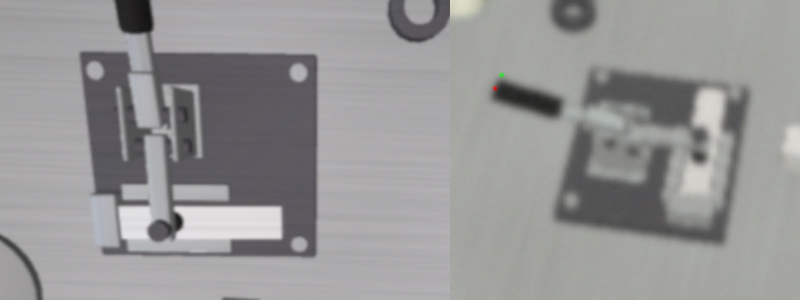

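The handle tip falls on the red 1.48 rad mark, the arm is level with its foot on the bar, the bar touches the stop, and the robot is clear. Handing in.

```bash
python3 -c "
from station import ctrl
print(ctrl.finish_job())"
```

```text
the job is handed in; nothing more can be done
None
```

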